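# Open the instrument-tray holder

### The arm

A 6-joint arm with a two-finger parallel gripper is mounted at the origin on the work surface. World frame = base frame: x ahead of the robot, y to its left, z up, the work surface at z = 0. Lengths are in m, angles in degrees, forces in N, time in s.
With the tool pointing down it reaches from about 0.375 to 0.9 m from the base axis. Payload 3.1 kg.
Tool frame: the origin (TCP) lies midway between the tips of the shut fingers; the grasp point (between the pads) lies 19 mm behind it; z points along the fingers, y is the direction in which the jaws open and shut (so a half turn about z gives the same grasp; the last joint's range is limited). The gripper opens to 87 mm and grips with 3 to 60 N. Pads are 19 mm wide; open, the fingers measure 117 mm over their backs; the gripper's body (75 mm by 190 mm) begins 51 mm behind the grasp point.
Start: joints at [-84.483, 30.224, 82.088, -0, 67.689, -10.227], TCP at [0.17, -0.602, 0.223] pointing down, gripper open.
Joint ranges: [-176.69, 176.69], [-43.24, 126.21], [12.49, 139.97], [-82, 262], [0, 151.66], [-163.58, 163.58]. Speed limits (degrees/s): [159.86, 159.86, 180, 180, 180, 180].

### API

Orientations are given as a 3x3 rotation matrix whose columns are the frame's x, y, z axes.
In Python, from rig import status, vision, bot, models gives the robot as it stands.
- The arm moves only by the tool send_rows, never from a script. Its argument "moves" is a list of rows, each a list of 7 numbers: the shift along the tool's x, y, z in units of 25 mm (1.0 is 25 mm), then the turn, a rotation vector about the tool's x, y, z in units of 10 degrees (1.0 is 10 degrees), then the closure, from -1 (fully open) to 1 (shut), so that 0 is half open. In form: [[dx, dy, dz, rx, ry, rz, hand], ...]. A call has 1 to 12 rows; each row shifts and turns the commanded pose from where the row before left it, along the tool's axes as they then stand; what a row does not reach is not made up. A row lasts 1/8 s, in which the tool goes at most 62.5 mm and 10.7 degrees, less where a joint would pass 70% of its speed; a pose out of reach is approached as far as the arm can. A call is refused whole if a number of a shift passes 1 or a number of a turn 1, either way. A call with a gripper value outside its range is refused whole. The fingers move at their own pace and stop on an object; the grip force is fixed at half the most. Time passes only in rows, so rows that do not move let the fingers close. It gives the time, the measured TCP pose, the force and the opening at its end, in the units of the state.
- status.read_state(): the state, without advancing time (a new reading comes with each control period).
- vision.capture(name): name is "scene" or "top"; returns a dict with "img" (420x560x3 uint8, red, green, blue), "depth" (420x560 float32, m along the optical axis (not along the pixel's ray), 0 where there is no reading), "fx", "fy", "cx", "cy" (pixels), "pose" (4x4, takes a point from camera to world coordinates). Camera axes: x right, y up, looking along -z (the intrinsics and any distortion apply to the point x, -y, -z); pixel columns grow to the right and rows downward; lengths in m; the calibration is good to about 2 mm. A picture is of the moment at which its call begins.
- bot.hand_in(): hands the job in, once; it reports no verdict.
Trained networks look in the newest picture that a camera, given by its name, has taken for a name from the list of things; names that differ only in an ending like _2 or _b are one class to them, and where a whole thing is asked for, a point or a joint stands for the part that bears it (a point fixed in the world has none). Each returns a list of dicts, best first, with "confidence" (0 to 1); they miss things now and then, are a little off and sometimes report something else, mostly with a low value. They report only what shows in the picture. A call takes as long as a camera call.
- models.masks_of(camera, name): "mask" (420x560 bool, what is visible of it) and "extent" ([left, top, right, bottom] in pixels, round what is visible of it).
- models.landmark_of(camera, name): "point" ([column, row] in pixels: a listed point, or the origin of a listed thing).
The state is a dict: "time_s": time; "joint_positions": joint angles; "qvel": joint speeds; "tau": joint torques, N m; "position": TCP position; "tcp_rot": TCP orientation; "force": force on the tool from outside, world axes, zero at the start; "moment": the same for the moment, N m; "opening": opening from 0.0 (shut) to 1.0 (fully open).
Only numpy, scipy, OpenCV 4.12 (cv2) and the standard library are available. Lean on these libraries where they do the work, as an engineer would, in place of code of your own. Each camera call takes 0.05 s, during which the arm holds its last target.

### The job

Open the instrument-tray holder all the way so that a wider tray will fit: with the fingertips press down the spring release pad on top of the sliding jaw and, keeping it pressed, push the jaw back along its bar until it is home against the end stop; then let go and move clear. Leave the small tray and the cup, jar and dental mirror around it where they are.

Things in the scene. Friction and masses are not known exactly. Their poses are not given: they have to be found in the camera images.
- holder: Tray holder fixed to the counter: upright steel bar, 8 mm thick, 340 mm long, top 44 mm high, on two 50 mm high aluminium feet. Origin on the counter under the bar; y runs along the bar, z up. Fixed jaw at the +y end (inner face y = +195 mm), end-stop foot at y = -125 to -100 mm. Both jaws are steel plates reaching 180 mm to the holder's -x, top 42 mm high. The sliding jaw opens towards -y.
- jaw (a joint): Slide of the sliding jaw, m: 0 most closed, grows as it opens to the holder's -y, 0.130 home at the end stop; starts at 0 to 0.058. The ratchet (8 mm teeth) blocks growth unless the pad is held down, and locks again when the pad is let go; freed, it slides lightly (1 to 4 N). Its carriage is a grey block 54 (x) by 60 mm (y), top 48 mm high, centred on the bar at holder y = 0.060 - value.
- release (a joint): Vertical travel of the spring release pad, in m: 0 is up, 0.009 is fully down on its stop. At rest it reads 0 to 0.002 (the pawl may ride on a tooth; the jaw then gives up to 8 mm before a tooth holds it). It springs back when let go. The ratchet is free from about 0.0045 on; keep 0.006 or more while pushing. The spring takes 3 N at first and 6 N fully down.
- pad_top (a point): Centre of the top face of the release pad, a flat dark steel plate with fine cross ribs, 44 mm (holder x) by 48 mm (holder y), 6 mm thick, level, its top 65 mm above the counter at rest and 56 mm when fully down. It rides on the sliding jaw; free space above it and on its +y side.
- fence_face (a point): On the fence, the upright grey plate at the -y edge of the carriage, beside the pad: 52 mm wide (holder x), 8 mm thick, top 97 mm above the counter. The point is the middle of its face that looks to the holder's +y, over the pad; 80 mm high, 27 mm from the pad's centre in holder y. Pushing this face towards holder -y opens the jaw.
- stop (a point): Top of the end stop's inner edge on the bar's line, 50 mm high; the carriage's -y side touches this face when the jaw is home.
- tray: Small open white plastic tray, 170 x 95 x 20 mm, loose, standing on the counter between the jaws; origin under its centre. Not to be moved.
- cup: Steel cup, 68 mm across, 75 mm high, loose, on the far side of the bar; origin under its centre. Not to be moved.
- jar: Amber glass jar with white lid, 52 mm across, 62 mm high, loose, on the near side beyond the sliding jaw's reach; origin under its centre. Not to be moved.
- mirror: Dental mirror, 150 mm long, 8 mm thick steel handle along its x axis and a round 22 mm head at +x, lying loose on the far side of the bar; origin under its middle. Not to be moved.

How it is judged:
By the outcome, as a careful person would: the job done as asked, in the order asked, and still so for the second after the job is handed in, with the robot touching nothing.
It also fails if it takes over 32 s, if anything falls off the work surface, if the arm or the gripper's body presses on something with over 40 N, if the wrist force passes 120 N, or if a joint passes its speed limit or range.

## Working session

There is one attempt and no reset: what is moved stays moved. The work goes in short steps, Python scripts to look and compute and a tool call to move; the robot and the scene stay as the last step left them, time stands still between calls to the robot, and variables do not carry over. Pictures are saved under pics/ and viewed, and the job is handed in when it is done.

Besides the shell and the picture viewer there is one more tool, called after "Request:" by a JSON object that holds its "op" and its "data", one argument or row to a line. send_rows: Moves the arm, as the interface text tells. Its arguments: {"type":"object","properties":{"moves":{"type":"array"}},"required":["moves"]}

```bash
ls; mkdir -p pics
cat > h.py <<'E'
import numpy as np,cv2
from rig import status,vision,bot,models
def cap(n,f):
    c=vision.capture(n); cv2.imwrite('pics/'+f,c['img'][:,:,::-1]); return c
def back(c,u,v,z=None):
    d=np.array([(u-c['cx'])/c['fx'],-(v-c['cy'])/c['fy'],-1.0]);P=np.array(c['pose'])
    if z is None:
        D=c['depth'][int(round(v)),int(round(u))]; return P[:3,:3]@(d*D)+P[:3,3]
    r=P[:3,:3]@d; return P[:3,3]+r*(z-P[2,3])/r[2]
E
cat > a.py <<'E'
from h import *
np.set_printoptions(precision=4,suppress=True)
s=status.read_state(); print(s['time_s'],s['position'],s['tcp_rot'],s['force'],s['opening'])
Z={'pad_top':.064,'fence_face':.08,'stop':.05,'holder':0,'tray':0,'cup':0,'jar':0,'mirror':0}
for n in ['scene','top']:
    c=cap(n,n+'0.png')
    print(n,{k:c[k] for k in c if k not in('img','depth','pose')},np.array(c['pose'])[:3,3])
    for k,z in Z.items():
        for r in models.landmark_of(n,k)[:2]:
            u,v=r['point']; print(k,round(r['confidence'],2),np.round([u,v]),back(c,u,v,z),back(c,min(max(u,0),559),min(max(v,0),419)))
E
python3 a.py
```

```text
pics
0.0 [ 0.1696 -0.6008  0.2216] [[ 0.9625  0.2714 -0.0002]
 [ 0.2714 -0.9625  0.0021]
 [ 0.0004 -0.0021 -1.    ]] [ 0.738  -0.449  -0.5381] 0.9997065565891596
scene {'fx': 455.0408374307646, 'fy': 455.0408374307646, 'cx': 273.41489222074375, 'cy': 208.58565455277673} [1.1229 0.1097 0.7788]
pad_top 0.62 [296. 228.] [0.5936 0.0859 0.064 ] [0.5941 0.0859 0.0647]
fence_face 0.75 [234. 291.] [ 0.7545 -0.0037  0.08  ] [ 0.7164 -0.0154  0.0077]
fence_face 0.55 [283. 222.] [0.5937 0.0613 0.08  ] [0.5339 0.0559 0.0011]
stop 0.59 [237. 232.] [ 0.6102 -0.0284  0.05  ] [ 0.6065 -0.0294  0.0448]
holder 0.72 [285. 247.] [0.5978 0.0674 0.    ] [0.6223 0.0694 0.0364]
tray 0.7 [349. 206.] [0.4699 0.1951 0.    ] [0.4722 0.1948 0.0027]
cup 0.76 [357. 291.] [0.6797 0.216  0.    ] [0.7119 0.2083 0.0567]
jar 0.86 [221. 203.] [ 0.5009 -0.0882  0.    ] [ 0.5263 -0.0801  0.0317]
jar 0.44 [350. 205.] [0.4672 0.1961 0.    ] [0.47   0.1958 0.0033]
mirror 0.7 [236. 293.] [ 0.7163 -0.0128  0.    ] [ 0.7171 -0.0125  0.0015]
mirror 0.32 [222. 202.] [ 0.4988 -0.085   0.    ] [ 0.5257 -0.0766  0.0336]
top {'fx': 437.18863328909595, 'fy': 437.18863328909595, 'cx': 275.80441707377514, 'cy': 216.62711006100335} [0.483  0.0357 0.9095]
pad_top 0.74 [244. 215.] [0.59   0.0786 0.064 ] [0.5898 0.0786 0.0653]
fence_face 0.71 [256. 211.] [0.5965 0.055  0.08  ] [0.5942 0.0546 0.0966]
holder 0.85 [251. 222.] [0.584  0.0656 0.    ] [0.5768 0.0634 0.065 ]
tray 0.84 [188. 282.] [0.4559 0.1924 0.    ] [0.456  0.1918 0.0032]
cup 0.62 [244. 216.] [0.5969 0.0812 0.    ] [0.5887 0.0779 0.0654]
cup 0.59 [181. 175.] [0.6806 0.2168 0.    ] [0.6793 0.2156 0.0059]
jar 0.79 [322. 262.] [ 0.5038 -0.0844  0.    ] [ 0.5024 -0.076   0.0638]
mirror 0.71 [291. 162.] [ 0.7143 -0.0146 -0.    ] [ 0.7122 -0.0141  0.0083]
```

View pics/scene0.png

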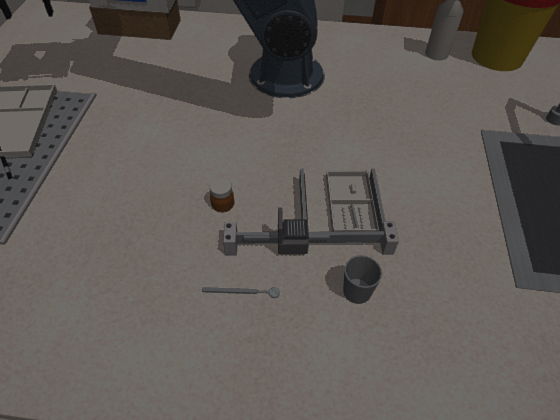

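View pics/top0.png

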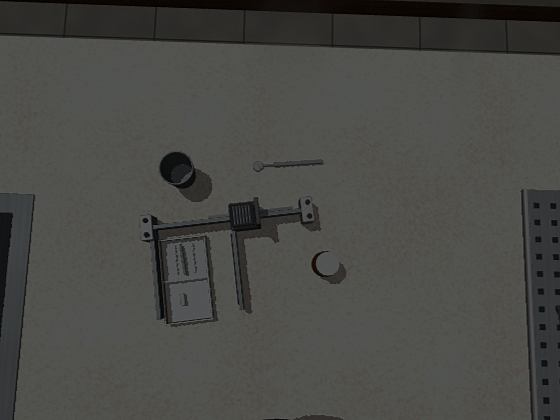

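```bash
cat > b.py <<'E'
from h import *
np.set_printoptions(precision=4,suppress=True)
c=cap('top','top1.png')
P=np.array(c['pose']);D=c['depth'];v,u=np.mgrid[:420,:560]
X=np.stack([(u-c['cx'])/c['fx']*D,-(v-c['cy'])/c['fy']*D,-D],-1)@P[:3,:3].T+P[:3,3]
ok=D>0
reg=ok&(X[...,0]>.5)&(X[...,0]<.67)&(X[...,1]>-.12)&(X[...,1]<.3)
for nm,a,b in [('pad',.061,.069),('fence',.09,.102),('bar',.0405,.0455),('carr/stop',.046,.053)]:
    m=reg&(X[...,2]>a)&(X[...,2]<b); n,l,st,ce=cv2.connectedComponentsWithStats(m.astype(np.uint8))
    for i in range(1,n):
        if st[i,4]>15:
            p=X[l==i]; r=cv2.minAreaRect((p[:,:2]*1000).astype(np.float32)); print(nm,st[i,4],p.mean(0),r)
np.save('X.npy',X)
E
python3 b.py
```

```text
pad 549 [0.5914 0.0841 0.0647] ((591.7180786132812, 84.2867431640625), (44.063846588134766, 47.82868194580078), 8.3794584274292)
pad 189 [ 0.5104 -0.0845  0.0628] ((511.89471435546875, -84.57839965820312), (21.32217025756836, 42.86780548095703), 1.3696248531341553)
fence 113 [0.5956 0.0537 0.0971] ((595.5040893554688, 53.54582977294922), (51.172149658203125, 7.865280628204346), 8.021799087524414)
bar 233 [0.6027 0.0118 0.0434] ((603.5778198242188, 8.6630859375), (14.34113883972168, 82.57439422607422), 7.904372215270996)
bar 327 [0.5776 0.1784 0.0434] ((578.51904296875, 185.2520751953125), (18.819644927978516, 153.14419555664062), 6.203196048736572)
bar 112 [0.5312 0.0969 0.0422] ((531.7481079101562, 96.80755615234375), (62.10859680175781, 8.438529014587402), 7.246862411499023)
bar 73 [0.5222 0.2569 0.0421] ((527.2261962890625, 258.0848693847656), (53.44538116455078, 8.038007736206055), 7.325033664703369)
carr/stop 270 [ 0.608  -0.0443  0.0502] ((608.3515625, -44.612911224365234), (49.9580078125, 24.0531005859375), 7.944271564483643)
carr/stop 21 [0.6074 0.0611 0.0481] ((606.906982421875, 61.029022216796875), (28.09187126159668, 2.6388182640075684), 7.974333763122559)
carr/stop 302 [0.5627 0.2707 0.0496] ((563.084716796875, 270.42987060546875), (50.06869888305664, 26.406320571899414), 8.702544212341309)
carr/stop 82 [0.5702 0.0765 0.0481] ((575.1509399414062, 80.25958251953125), (19.947067260742188, 49.95537567138672), 9.071205139160156)
```

The scene view shows the holder with its pad near (296,228), the fence just left of it and the stop foot at (230,237). In the top view the pad is at (244,215), the fence at (257,211) and the stop foot at (307,210).

Measured from the depth image:
- **Pad:** (0.5917, 0.0842, 0.0647), 44 x 48 mm as specified.
- **Holder yaw:** 8.2°.
- **Carriage to stop:** about 82 mm left to travel.

I'll turn the tool so its +y points along holder −y, shut the fingers and cross over.

Request:
{"op": "send_rows", "data": {
  "moves": [
    [0, 0, 0, 0, 0, 0.75, 1],
    [0.82, -0.98, 0, 0, 0, 0, 1],
    [0.82, -0.98, 0, 0, 0, 0, 1],
    [0.82, -0.98, 0, 0, 0, 0, 1],
    [0.82, -0.98, 0, 0, 0, 0, 1],
    [0.82, -0.98, 0, 0, 0, 0, 1],
    [0.82, -0.98, 0, 0, 0, 0, 1],
    [0.82, -0.98, 0, 0, 0, 0, 1],
    [0.82, -0.98, 0, 0, 0, 0, 1],
    [0.82, -0.98, 0, 0, 0, 0, 1],
    [0.82, -0.98, 0, 0, 0, 0, 1],
    [0.82, -0.98, 0, 0, 0, 0, 1]
  ]
}}

```text
time_s: 2.45
position: [0.3547, -0.3017, 0.2228]
tcp_rot: [[0.99, 0.143, 0.0], [0.143, -0.99, -0.001], [0.0, 0.001, -1.0]]
force: [-0.6, -1.4, 0.7]
opening: 0.008
```

Request:
{"op": "send_rows", "data": {
  "moves": [
    [0.82, -0.98, 0, 0, 0, 0, 1],
    [0.82, -0.98, 0, 0, 0, 0, 1],
    [0.82, -0.98, 0, 0, 0, 0, 1],
    [0.82, -0.98, 0, 0, 0, 0, 1],
    [0.82, -0.98, 0, 0, 0, 0, 1],
    [0.82, -0.98, 0, 0, 0, 0, 1],
    [0.82, -0.98, 0, 0, 0, 0, 1],
    [0.82, -0.98, 0, 0, 0, 0, 1],
    [0.82, -0.98, 0, 0, 0, 0, 1],
    [0.82, -0.98, 0, 0, 0, 0, 1],
    [0.82, -0.98, 0, 0, 0, 0, 1],
    [0.82, -0.98, 0, 0, 0, 0, 1]
  ]
}}

```text
time_s: 3.95
position: [0.556, 0.0247, 0.2227]
tcp_rot: [[0.99, 0.144, 0.0], [0.144, -0.99, -0.0], [0.0, 0.0, -1.0]]
force: [1.4, -0.0, -0.6]
opening: 0.007
```

Request:
{"op": "send_rows", "data": {
  "moves": [
    [0.8, -0.96, 0.5, 0, 0, 0, 1],
    [0, 0, 1, 0, 0, 0, 1],
    [0, 0, 1, 0, 0, 0, 1],
    [0, 0, 0, 0, 0, 0, 1],
    [0, 0, 0, 0, 0, 0, 1]
  ]
}}

```text
time_s: 4.58
position: [0.5725, 0.0503, 0.1608]
tcp_rot: [[0.99, 0.143, 0.001], [0.143, -0.99, -0.0], [0.001, 0.0, -1.0]]
force: [0.6, -0.3, 0.4]
opening: 0.005
```

```bash
cat > c.py <<'E'
from h import *
np.set_printoptions(precision=4,suppress=True)
s=status.read_state();R=np.array(s['tcp_rot']);p=np.array(s['position'])
print(s['time_s'],p,s['force'],s['opening']);print(R)
T=np.array([.5926,.0783,.0647]);d=R.T@(T-p);print('tool delta units',d/.025, 'yaw',np.degrees(np.arctan2(R[1,0],R[0,0])))
E
python3 c.py
```

```text
4.575 [0.5725 0.0503 0.1608] [ 0.5744 -0.2661  0.4452] 0.005467158125859102
[[ 0.9897  0.1433  0.0014]
 [ 0.1433 -0.9897 -0.0001]
 [ 0.0013  0.0003 -1.    ]]
tool delta units [ 0.953  -0.9958  3.8455] yaw 8.23809829679048
```

Request:
{"op": "send_rows", "data": {
  "moves": [
    [0.95, -0.99, 0.4, 0, 0, 0, 1],
    [0, 0, 1, 0, 0, 0, 1],
    [0, 0, 1, 0, 0, 0, 1],
    [0, 0, 0.85, 0, 0, 0, 1],
    [0, 0, 0, 0, 0, 0, 1],
    [0, 0, 0, 0, 0, 0, 1]
  ]
}}

```text
time_s: 5.32
position: [0.593, 0.0781, 0.0803]
tcp_rot: [[0.99, 0.143, 0.003], [0.143, -0.99, -0.0], [0.003, 0.001, -1.0]]
force: [0.5, -0.0, -0.2]
opening: 0.008
```

```bash
python3 c.py
python3 - <<'E'
from h import *
for n in['scene','top']:
    c=cap(n,n+'2.png'); 
    u,v=(285,205) if n=='scene' else (250,215)
    cv2.imwrite(f'pics/{n}2z.png',cv2.convertScaleAbs(cv2.resize(c['img'][v-70:v+70,u-90:u+90,::-1],None,fx=4,fy=4),alpha=1.8))
E
```

```text
5.325 [0.593  0.0781 0.0803] [ 0.5077 -0.0326 -0.2204] 0.008228160704011693
[[ 0.9897  0.1432  0.0028]
 [ 0.1432 -0.9897 -0.0001]
 [ 0.0027  0.0005 -1.    ]]
tool delta units [-0.0152 -0.0085  0.6225] yaw 8.232579527547195
```

View pics/scene2z.png

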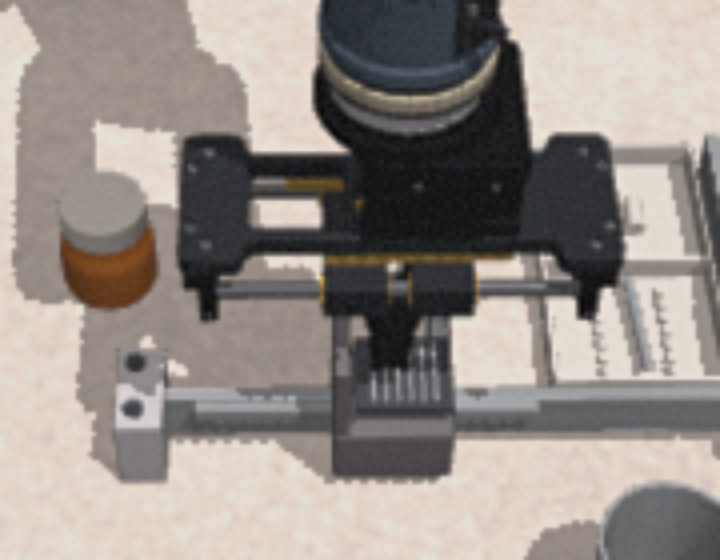

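The closed fingertips hang over the ribbed pad at about (395,365) in the zoom. The fence is to their left and the stop foot is clear at (140,410). Next I'll press.

Request:
{"op": "send_rows", "data": {
  "moves": [
    [0, 0, 0.4, 0, 0, 0, 1],
    [0, 0, 0.2, 0, 0, 0, 1],
    [0, 0, 0.15, 0, 0, 0, 1],
    [0, 0, 0.1, 0, 0, 0, 1],
    [0, 0, 0, 0, 0, 0, 1]
  ]
}}

```text
time_s: 6.05
position: [0.5917, 0.0783, 0.0577]
tcp_rot: [[0.99, 0.143, -0.0], [0.143, -0.99, -0.0], [-0.0, -0.0, -1.0]]
force: [-1.1, -0.4, 4.8]
opening: 0.003
```

Request:
{"op": "send_rows", "data": {
  "moves": [
    [0, 0, 0.1, 0, 0, 0, 1],
    [0, 0, 0, 0, 0, 0, 1]
  ]
}}

```text
time_s: 6.3
position: [0.5918, 0.0783, 0.0564]
tcp_rot: [[0.99, 0.144, 0.0], [0.144, -0.99, -0.0], [0.0, 0.0, -1.0]]
force: [-2.8, -0.6, 10.3]
opening: 0.006
```

The pad is on its stop (10 N at 56.4 mm). Now I'll push along tool +y.

Request:
{"op": "send_rows", "data": {
  "moves": [
    [0, 0.15, 0, 0, 0, 0, 1],
    [0, 0.15, 0, 0, 0, 0, 1],
    [0, 0.15, 0, 0, 0, 0, 1],
    [0, 0.15, 0, 0, 0, 0, 1]
  ]
}}

```text
time_s: 6.8
position: [0.5939, 0.0636, 0.0564]
tcp_rot: [[0.99, 0.144, 0.0], [0.144, -0.99, 0.0], [0.0, -0.0, -1.0]]
force: [-3.0, 0.7, 10.2]
opening: 0.006
```

Request:
{"op": "send_rows", "data": {
  "moves": [
    [0, 0.15, 0, 0, 0, 0, 1],
    [0, 0.15, 0, 0, 0, 0, 1],
    [0, 0.15, 0, 0, 0, 0, 1],
    [0, 0.15, 0, 0, 0, 0, 1]
  ]
}}

```text
time_s: 7.3
position: [0.596, 0.0488, 0.0564]
tcp_rot: [[0.99, 0.143, 0.0], [0.143, -0.99, 0.0], [0.0, -0.0, -1.0]]
force: [-3.2, 0.8, 11.0]
opening: 0.01
```

```bash
cat > v.py <<'E'
from h import *
import sys
c=cap('scene',sys.argv[1]+'.png'); u,v=275,210
cv2.imwrite(f'pics/{sys.argv[1]}z.png',cv2.convertScaleAbs(cv2.resize(c['img'][v-70:v+70,u-90:u+90,::-1],None,fx=4,fy=4),alpha=1.8))
E
python3 v.py s3
```

```text
(no output)
```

View pics/s3z.png

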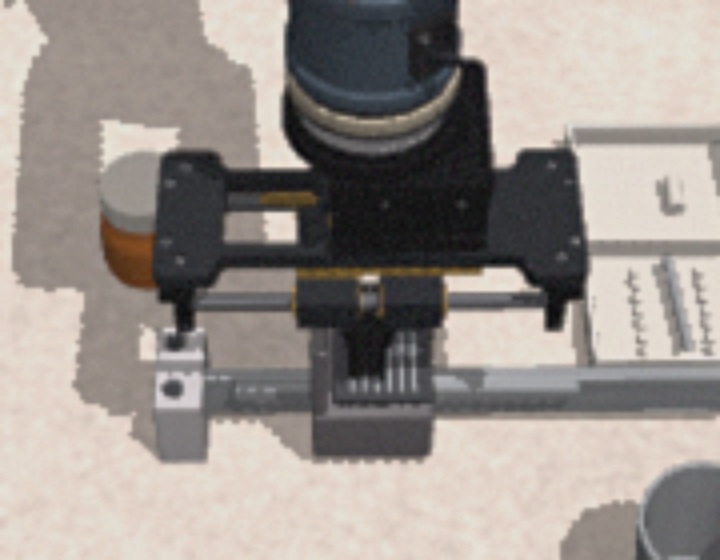

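The jaw is sliding with the fingers. The carriage's left edge is at (312,430) and the stop face at (207,410), so roughly 55 mm remain.

Request:
{"op": "send_rows", "data": {
  "moves": [
    [0, 0.2, 0, 0, 0, 0, 1],
    [0, 0.2, 0, 0, 0, 0, 1],
    [0, 0.2, 0, 0, 0, 0, 1],
    [0, 0.2, 0, 0, 0, 0, 1],
    [0, 0.2, 0, 0, 0, 0, 1],
    [0, 0.2, 0, 0, 0, 0, 1],
    [0, 0.2, 0, 0, 0, 0, 1],
    [0, 0.2, 0, 0, 0, 0, 1]
  ]
}}

```text
time_s: 8.35
position: [0.6017, 0.0091, 0.0564]
tcp_rot: [[0.99, 0.143, 0.0], [0.143, -0.99, 0.0], [0.0, -0.0, -1.0]]
force: [-2.9, 1.2, 10.1]
opening: 0.006
```

Request:
{"op": "send_rows", "data": {
  "moves": [
    [0, 0.12, 0, 0, 0, 0, 1],
    [0, 0.12, 0, 0, 0, 0, 1],
    [0, 0.12, 0, 0, 0, 0, 1]
  ]
}}

```text
time_s: 8.72
position: [0.603, 0.0002, 0.0564]
tcp_rot: [[0.99, 0.143, 0.0], [0.143, -0.99, 0.0], [0.0, -0.0, -1.0]]
force: [-3.1, 0.7, 8.8]
opening: 0.008
```

```bash
python3 v.py s4
```

```text
(no output)
```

View pics/s4z.png

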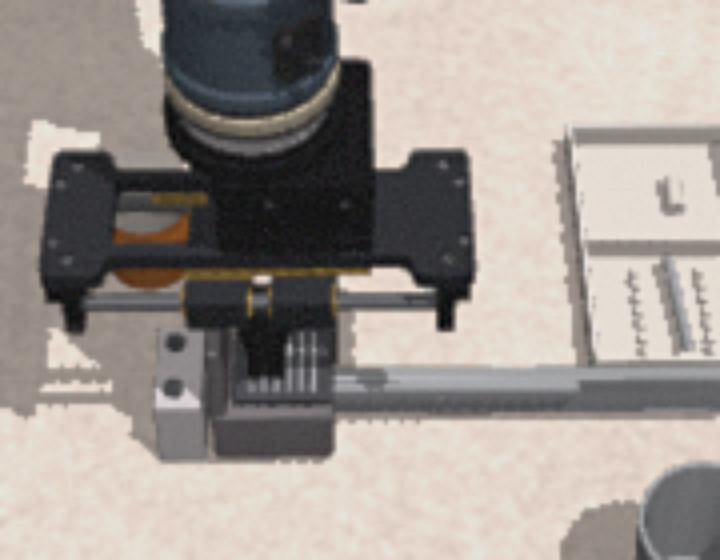

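The carriage at (215,430) is only about 3–4 mm from the stop face at (208,430). I'll push on until the force rises.

Request:
{"op": "send_rows", "data": {
  "moves": [
    [0, 0.1, 0, 0, 0, 0, 1],
    [0, 0.1, 0, 0, 0, 0, 1],
    [0, 0, 0, 0, 0, 0, 1]
  ]
}}

```text
time_s: 9.15
position: [0.6035, -0.0037, 0.0564]
tcp_rot: [[0.99, 0.143, -0.0], [0.143, -0.99, 0.002], [0.0, -0.002, -1.0]]
force: [-2.4, 4.3, 10.8]
opening: 0.003
```

Request:
{"op": "send_rows", "data": {
  "moves": [
    [0, 0.1, 0, 0, 0, 0, 1],
    [0, 0.1, 0, 0, 0, 0, 1],
    [0, 0, 0, 0, 0, 0, 1]
  ]
}}

```text
time_s: 9.52
position: [0.6043, -0.0072, 0.0563]
tcp_rot: [[0.99, 0.142, 0.0], [0.142, -0.99, 0.004], [0.001, -0.004, -1.0]]
force: [-1.7, 7.6, 10.5]
opening: 0.006
```

Request:
{"op": "send_rows", "data": {
  "moves": [
    [0, 0.1, 0, 0, 0, 0, 1],
    [0, 0.1, 0, 0, 0, 0, 1],
    [0, 0, 0, 0, 0, 0, 1]
  ]
}}

```text
time_s: 9.9
position: [0.6047, -0.0094, 0.0563]
tcp_rot: [[0.99, 0.141, -0.0], [0.141, -0.99, 0.008], [0.001, -0.008, -1.0]]
force: [-0.5, 15.6, 12.3]
opening: 0.007
```

```bash
python3 v.py s5
```

```text
(no output)
```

View pics/s5z.png

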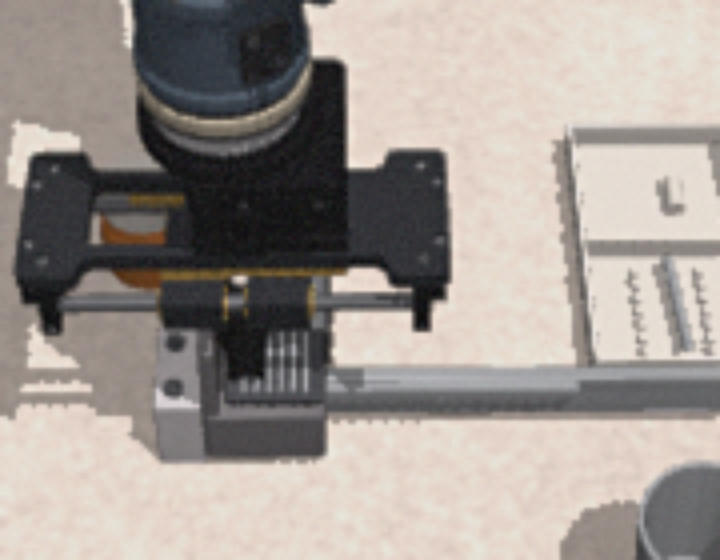

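The carriage now touches the stop at (205,435) with no gap, and the push reads 15.6 N. That is far above the sliding friction, so it is home. I'll lift straight up first so the pad lets go without dragging the jaw, then back off and rise.

Request:
{"op": "send_rows", "data": {
  "moves": [
    [0, 0, -0.2, 0, 0, 0, 1],
    [0, 0, -0.2, 0, 0, 0, 1],
    [0, 0, -0.2, 0, 0, 0, 1],
    [0, -0.15, -0.2, 0, 0, 0, 1],
    [0, -0.2, -0.4, 0, 0, 0, 1],
    [0, -0.1, -0.8, 0, 0, 0, 1],
    [0, 0, -1, 0, 0, 0, 1],
    [0, 0, -1, 0, 0, 0, 1],
    [0, 0, -1, 0, 0, 0, 1]
  ]
}}

```text
time_s: 11.08
position: [0.6038, -0.0038, 0.1816]
tcp_rot: [[0.99, 0.143, 0.001], [0.143, -0.99, -0.001], [0.001, 0.001, -1.0]]
force: [0.6, -0.3, -0.2]
opening: 0.001
```

Request:
{"op": "send_rows", "data": {
  "moves": [
    [-1, 0, -1, 0, 0, 0, 1],
    [-1, 0, -0.5, 0, 0, 0, 1],
    [-1, 0, 0, 0, 0, 0, 1],
    [-1, 0, 0, 0, 0, 0, 1],
    [-1, 0, 0, 0, 0, 0, 1],
    [0, 0, 0, 0, 0, 0, 1],
    [0, 0, 0, 0, 0, 0, 1]
  ]
}}

```text
time_s: 11.95
position: [0.4813, -0.0219, 0.2182]
tcp_rot: [[0.99, 0.143, 0.003], [0.143, -0.99, -0.001], [0.003, 0.001, -1.0]]
force: [-0.6, -0.5, -0.9]
opening: 0.004
```

```bash
python3 v.py s6; sed -i 's/top1/top6/' b.py; python3 b.py; sed -i 's/0.png/7.png/' a.py; python3 a.py | grep -E "^[0-9]|tray|cup|jar|mirror"
```

```text
pad 16 [0.6569 0.1922 0.0644] ((657.25634765625, 192.1596221923828), (3.7865161895751953, 31.669692993164062), 45.474212646484375)
pad 436 [0.6067 0.0049 0.0654] ((603.7357788085938, 2.642841339111328), (43.41431427001953, 48.50282287597656), 8.987269401550293)
fence 119 [ 0.6075 -0.0278  0.0968] ((607.5369873046875, -27.99480438232422), (50.91701889038086, 7.916478633880615), 7.759990215301514)
bar 581 [0.5853 0.1293 0.0434] ((583.8939208984375, 143.62416076660156), (14.665891647338867, 235.64166259765625), 8.401448249816895)
bar 66 [0.5202 0.2569 0.0423] ((520.3181762695312, 256.9099426269531), (39.35762023925781, 7.799448013305664), 7.4357452392578125)
carr/stop 221 [ 0.6073 -0.0464  0.0505] ((608.594482421875, -46.702659606933594), (50.66781997680664, 22.287702560424805), 1.2358465194702148)
carr/stop 302 [0.5627 0.2707 0.0499] ((563.1502075195312, 271.197998046875), (49.78070831298828, 24.535213470458984), 8.700606346130371)
12.05 [ 0.4813 -0.0218  0.2179] [[ 0.9897  0.1435  0.0018]
tray 0.76 [349. 204.] [0.4633 0.1947 0.    ] [0.466  0.1944 0.0031]
cup 0.67 [356. 291.] [0.6794 0.215  0.    ] [0.7112 0.2075 0.0559]
jar 0.98 [223. 204.] [ 0.5034 -0.0832  0.    ] [ 0.5264 -0.076   0.0289]
mirror 0.72 [235. 293.] [ 0.7157 -0.0146  0.    ] [ 0.7157 -0.0146  0.0001]
tray 0.92 [185. 280.] [0.4615 0.1971 0.    ] [0.4615 0.1965 0.0036]
cup 0.72 [181. 177.] [0.6763 0.217  0.    ] [0.6753 0.216  0.0049]
mirror 0.68 [292. 164.] [ 0.7111 -0.0181  0.    ] [ 0.7096 -0.0177  0.0061]
```

View pics/s6z.png

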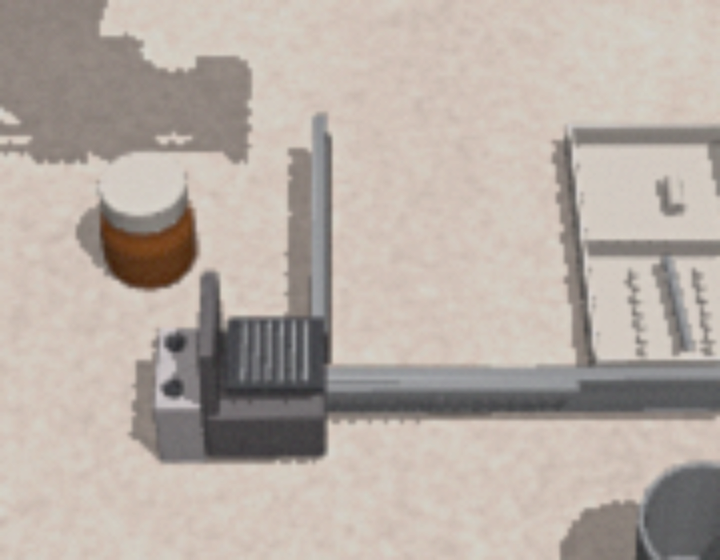

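The carriage sits flush on the stop at (205,435) and the pad is back up at about 65 mm. The fence moved 82.4 mm against the 82.3 mm gap measured at the start. The other objects are where they were, within measurement scatter.

```bash
python3 -c "
from rig import bot
print(bot.hand_in())"
```

```text
the job is handed in; nothing more can be done
None
```

The tray holder is open all the way, and I handed the job in at about 12 s of the 32 s allowed. With the fingers shut, I pressed the release pad to its stop (56.4 mm high, about 10 N). Keeping it down, I pushed the jaw until the push reached about 16 N at the end stop, then lifted straight up and moved clear.

**Last checks:**
- **Jaw:** the carriage is flush on the stop in the picture. The fence moved 82.4 mm, against the 82.3 mm gap measured beforehand.
- **Pad:** it is back up at about 65 mm.
- **Robot:** the arm is clear and touching nothing, with forces near zero.
- **Tray, cup, jar and mirror:** the pictures show nothing disturbed. The networks' before and after positions differ by up to about 7 mm (most for the tray). I took this as their own scatter, since the two cameras already disagreed by up to 14 mm on the tray beforehand. The top camera reported no jar in the final check, but the scene camera put it within 6 mm of its earlier position.

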